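# Put the piled crimp dies back in their seats

### The job

Someone has piled the three crimp dies on top of one another and left the steel height gauge lying in the yellow die's seat. Put the gauge back into its wooden case, and take the pile down so that each die sits flat and fully home in the seat of its own colour code (red, blue, yellow). The dies chip easily, so do not drop or tip anything, and leave the oil bottle and the tally counter where they stand.

Things in the scene. Friction and masses are not known exactly. Their poses are not given: they have to be found in the camera images.
- die_red: crimp die, red code (top of the pile at the start): brown base 34 (its x) x 48 (its y) x 14 mm with red paint on both ends, on it a steel insert 20 (x) x 30 (y) mm with flat top at 26 mm, on which the next die stands; 0.28 kg. Origin: centre of underside, z up. Grip insert or base across x.
- die_blue: crimp die, blue code (middle of the pile, turned crosswise): black base 32 (its x) x 54 (its y) x 16.5 mm with blue paint on both ends, on it a steel insert 19 (x) x 34 (y) mm with flat top at 30 mm, on which the next die stands; 0.28 kg. Origin: centre of underside, z up. Grip insert or base across x.
- die_yellow: crimp die, yellow code (bottom of the pile, on the bench): dark red-brown base 36 (its x) x 62 (its y) x 18.7 mm with yellow paint on both ends, on it a steel insert 22 (x) x 40 (y) mm with flat top at 34 mm, on which the next die stands; 0.28 kg. Origin: centre of underside, z up. Grip insert or base across x.
- seat_red: red fixed steel seat for the red-coded die, plate 60 (x) x 92 (y) mm; rubber floor 8 mm above bench, 40 x 54 mm. Six tabs round it, 9 mm above the floor, flare out 30 deg (5 mm more each side at the top); middle of the x sides open for fingers. Origin: centre of underside. Die y lies along seat y, either way round.
- seat_blue: blue fixed steel seat for the blue-coded die, plate 58 (x) x 98 (y) mm; rubber floor 8 mm above bench, 38 x 60 mm. Six tabs round it, 9 mm above the floor, flare out 30 deg (5 mm more each side at the top); middle of the x sides open for fingers. Origin: centre of underside. Die y lies along seat y, either way round.
- seat_yellow: yellow fixed steel seat for the yellow-coded die, plate 62 (x) x 106 (y) mm; rubber floor 8 mm above bench, 42 x 68 mm. Six tabs round it, 9 mm above the floor, flare out 30 deg (5 mm more each side at the top); middle of the x sides open for fingers. Origin: centre of underside. Die y lies along seat y, either way round. Holds the gauge at the start.
- height_gauge: steel height gauge, 0.12 kg, lying in the yellow seat at the start: base 28 (x) x 60 (y) x 12 mm, on it a step block 20 (x) x 28 (y) mm, from y = -6 to +22 mm, up to 22 mm, and a black knob 15 mm across at y = -18 mm, up to 26 mm. Origin: centre of the underside, z up. Grip the step block or the base across x.
- gauge_case: fixed wooden case of the gauge, 64 (x) x 96 (y) x 18 mm, with a recess 40 x 72 mm whose grey felt floor is 8 mm above the bench (6 mm clear all round the gauge); walls reach 10 mm above the floor, with 36 mm wide finger gaps in the middle of the long sides. Origin: centre of the underside, on the bench; the gauge's y lies along the case's y, either way round.
- oil_bottle: loose bystander: machine oil bottle with red cap, 38 mm across, 105 mm high; leave standing. Origin: centre of the underside.
- tally_counter: loose bystander: pale round tally counter, 45 mm across, 32 mm high; leave alone. Origin: centre of the underside.
Things that resemble listed ones, but are neither listed nor needed, are in the scene too. What is shaped like the height_gauge but turquoise is not meant.

How it is judged (in metres and radians):
At the end, for the whole second after the job is handed in: Each die rests on the rubber floor of the seat of its own colour, upright, lengthwise along the seat and centred within 6 mm; the height gauge rests on the felt of its wooden case, upright, lengthwise along it and centred within 10 mm; all released and at rest (horizontal distance between die_red and seat_red below 0.006 m and z of die_red in the frame of seat_red between 0.005 and 0.0105 m and angle between each of die_red, die_blue, die_yellow, height_gauge's own z axis and vertical below 0.08 rad and angle between the y axis of die_red and the y axis of seat_red, either way round below 0.3 rad and linear speed of each of die_red, die_blue, die_yellow, height_gauge below 0.02 m/s and contact force between the fingers and die_red below 0.1 N and horizontal distance between die_blue and seat_blue below 0.006 m and z of die_blue in the frame of seat_blue between 0.005 and 0.0105 m and angle between the y axis of die_blue and the y axis of seat_blue, either way round below 0.3 rad and contact force between the fingers and die_blue below 0.1 N and horizontal distance between die_yellow and seat_yellow below 0.006 m and z of die_yellow in the frame of seat_yellow between 0.005 and 0.0105 m and angle between the y axis of die_yellow and the y axis of seat_yellow, either way round below 0.3 rad and contact force between the fingers and die_yellow below 0.1 N and horizontal distance between height_gauge and gauge_case below 0.01 m and z of height_gauge in the frame of gauge_case between 0.005 and 0.0105 m and angle between the y axis of height_gauge and the y axis of gauge_case, either way round below 0.3 rad and contact force between the fingers and height_gauge below 0.1 N); the robot touches nothing.
It fails at once if a die or the gauge is tipped over (more than 35 degrees) (angle between any of die_red, die_blue, die_yellow, height_gauge's own z axis and vertical above 0.61 rad).
It fails at once if a die or the gauge is dropped (falls freely at more than 0.6 m/s, a fall of about 2 cm) ((contact force between die_red and anything else below 0.01 N and linear speed of die_red above 0.6 m/s) or (contact force between die_blue and anything else below 0.01 N and linear speed of die_blue above 0.6 m/s) or (contact force between die_yellow and anything else below 0.01 N and linear speed of die_yellow above 0.6 m/s) or (contact force between height_gauge and anything else below 0.01 N and linear speed of height_gauge above 0.6 m/s)).
It fails at once if the oil bottle is moved by more than 2 cm (distance of oil_bottle from where it was at the start of the episode above 0.02 m).
It fails at once if the tally counter is moved by more than 2 cm (distance of tally_counter from where it was at the start of the episode above 0.02 m).
It also fails if it takes over 104 s, if anything falls off the work surface, if the arm or the gripper's body presses on something with over 40 N, if the wrist force passes 120 N, or if a joint passes its speed limit or range.

### The arm

A 6-joint arm with a two-finger parallel gripper is mounted at the origin on the work surface; the furniture and walls round the work are solid. World frame = base frame: x ahead of the robot, y to its left, z up, the work surface at z = 0. Lengths are in mm, angles in degrees, forces in N, time in s.
With the tool pointing down it reaches from about 350 to 850 mm from the base axis. Payload 8.1 kg.
Tool frame: the origin (TCP) lies midway between the tips of the shut fingers; the grasp point (between the pads) lies 19 mm behind it; z points along the fingers, y is the line along which they close (so a half turn about z gives the same grasp; the last joint's range is limited). The gripper opens to 85 mm and grips with 20 to 120 N. Pads are 22 mm wide; open, the fingers measure 114 mm over their backs; the gripper's body (76 mm by 85 mm) begins 54 mm behind the grasp point. The pads swing forward as they close: fully open they stand 13 mm farther back than shut.
Start: joints at [-73.992, 7.471, 85.268, -0, 87.261, -4.893], TCP at [214.078, -560.514, 231.292] pointing down, gripper open.
Joint ranges: [-169.43, 169.43], [-51.17, 129.36], [1.28, 143.12], [-76.62, 256.62], [0, 156.53], [-152.29, 152.29]. Speed limits (degrees/s): [136.94, 136.94, 159.86, 180, 180, 180].

### API

Orientations are given as [roll, pitch, yaw] about the fixed x, y, z axes, in that order (R = Rz(yaw) Ry(pitch) Rx(roll)).
In Python, from bench import r gives the robot as it stands. The module is installed in compiled form; this text tells all that it offers.
- The arm moves only by the tool jog_arm, never from a script. Its argument "rows" is a list of rows, each a list of 2 entries, a list of its own where there are three numbers: the shift along the tool's x, y, z in mm, then the turn, a rotation vector about the tool's x, y, z in rad. A call has 1 to 10 rows; each row is the pose to reach, as a shift and turn from the pose commanded when the call began, along the tool's axes at that moment; what a row does not reach only later rows make up. A row lasts 1/10 s, in which the tool goes at most 50 mm and 8.59 degrees, less where a joint would pass 70% of its speed; a pose out of reach is approached as far as the arm can. A call with a gripper value outside its range is refused whole. "grip" is the finger opening in mm, from 0 to 85.4, set as the call begins (left out, the last holds). The fingers move at their own pace and stop on an object; "force" is the grip in N (left out, the last holds). Time passes only in rows, so rows that repeat a pose let the fingers close. It gives the time, the measured TCP pose, the force, the opening and the grip force at its end, in the units of the state.
- r.sense(): the state, without advancing time (a new reading comes with each control period).
- r.snapshot(name): name is "side" or "top"; returns (picture, depth): 384x512x3 uint8, blue, green, red; 384x512 float32, mm along the optical axis (not along the pixel's ray), 0 where there is no reading.
- r.camera_params(name): a dict with "fx", "fy", "cx", "cy" (pixels), "dist_coeffs" ([k1, k2, p1, p2, k3] as OpenCV has them; the pictures are not rectified), "pose" (4x4, takes a point from camera to world coordinates). Camera axes: x right, y down, z forward; pixel columns grow to the right and rows downward; lengths in mm; the calibration is good to about 2 mm. A picture is of the moment at which its call begins. camera_params takes no time and is no camera call.
- r.hand_in(): hands the job in; it is judged then, once.
The state is a dict: "time": time; "joint_pos": joint angles; "qd": joint speeds; "joint_efforts": joint torques, N m; "tool_pos": TCP position; "tcp_rot": TCP orientation; "ft_force": force on the tool from outside, world axes, zero at the start; "wrist_torque": the same for the moment, N m; "finger_gap": finger opening in mm; "grip_force": force on a finger pad.
Only numpy, scipy, OpenCV 4.12 (cv2) and the standard library are available. Lean on these libraries where they do the work, as an engineer would, in place of code of your own. Each camera call takes 0.05 s, during which the arm holds its last target. There are 200 camera calls.

## Working session

There is one attempt and no reset: what is moved stays moved. The work goes in short steps, Python scripts to look and compute and a tool call to move; the robot and the scene stay as the last step left them, time stands still between calls to the robot, and variables do not carry over. Pictures are saved under pics/ and viewed, at most 14 in all, crops included, and the job is handed in when it is done.

Besides the shell and the picture viewer there is one more tool, called after ">>>" as a command line: name --argument value ..., lists and objects as JSON in quotes. jog_arm: Moves the arm, as the interface text tells. Its arguments: {"type":"object","properties":{"rows":{"type":"array"},"grip":{"type":"number"},"force":{"type":"number"}},"required":["rows"]}

```bash
mkdir -p pics; cat > h.py <<'E'
import numpy as np,cv2
from bench import r
def cam(n):
    c=r.camera_params(n);K=np.array([[c['fx'],0,c['cx']],[0,c['fy'],c['cy']],[0,0,1]]);return K,np.array(c['dist_coeffs'],float),np.array(c['pose'])
def cloud(n,d):
    K,D,P=cam(n);h,w=d.shape
    uv=np.stack(np.meshgrid(np.arange(w),np.arange(h)),-1).reshape(-1,1,2).astype(np.float64)
    xy=cv2.undistortPoints(uv,K,D).reshape(h,w,2)
    p=np.dstack([xy,np.ones((h,w))])*d[...,None]
    return p@P[:3,:3].T+P[:3,3]
def plane(n,uv,z):
    K,D,P=cam(n);xy=cv2.undistortPoints(np.array(uv,np.float64).reshape(-1,1,2),K,D).reshape(-1,2)
    v=np.c_[xy,np.ones(len(xy))]@P[:3,:3].T;o=P[:3,3]
    return o+v*((z-o[2])/v[:,2])[:,None]
def snap(n,name):
    im,d=r.snapshot(n);cv2.imwrite(f'pics/{name}.png',im);np.savez(f'pics/{name}.npz',im=im,d=d);return im,d
E
python3 - <<'E'
from h import *
for n in('top','side'):
    snap(n,n+'0');K,D,P=cam(n);print(n,K[0,0],D,P.round(2).tolist())
s=r.sense();print(s)
E
```

```text
top 371.51659114723424 [-0.08512279  0.          0.          0.          0.        ] [[0.0, -0.98, 0.2, 325.68], [-1.0, -0.0, 0.0, -54.77], [-0.0, -0.2, -0.98, 927.97], [0.0, 0.0, 0.0, 1.0]]
side 410.21394555986546 [-0.11633508  0.          0.          0.          0.        ] [[-0.98, -0.11, 0.15, 346.65], [-0.18, 0.61, -0.77, 663.48], [-0.01, -0.79, -0.62, 624.08], [0.0, 0.0, 0.0, 1.0]]
{'time': 0.1, 'joint_pos': array([-7.39941024e+01,  7.51190790e+00,  8.53246646e+01, -3.12237169e-04,
        8.72628865e+01, -4.89363550e+00]), 'qd': array([-0.02746069, -0.15856506, -0.11772492, -0.01432761,  0.032399  ,
        0.03294199]), 'joint_efforts': array([ 1.57746512e-03, -5.70949888e+01, -5.01944625e+01, -2.58781520e-04,
        8.06785945e-03,  7.84265922e-05]), 'tool_pos': array([ 213.90875037, -560.02131059,  230.32202648]), 'tcp_rot': array([-1.79900877e+02, -8.17374477e-03,  2.08995412e+01]), 'ft_force': array([-0.21701714,  0.37563259, -0.40310014]), 'wrist_torque': array([-0.00266737, -0.01832906,  0.04838754]), 'grip_force': 0.0, 'finger_gap': 85.1999461211908}
```

View pics/top0.png

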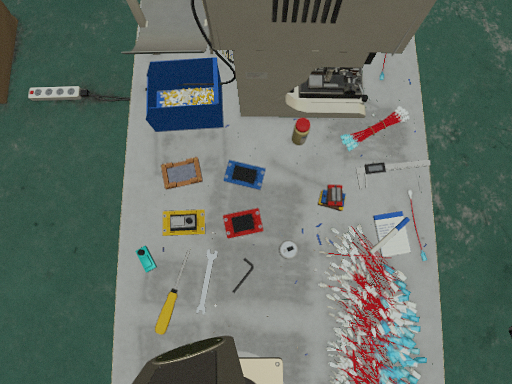

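View pics/side0.png

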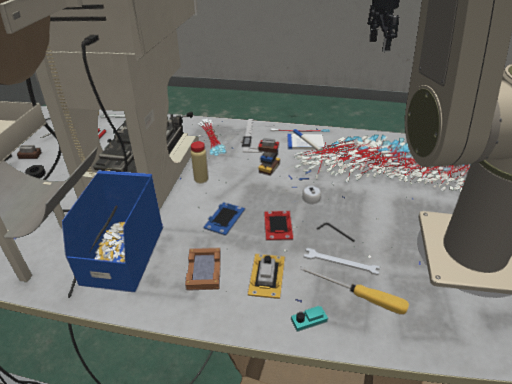

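```bash
python3 - <<'E'
from h import *
z=np.load('pics/top0.npz');im,d=z['im'],z['d']
C=cloud('top',d)
b=C[230:330:4,270:320:4];b=C[200:245,270:283].reshape(-1,3);print('bench z',np.median(b[:,2]),b[:,2].std())
for n,(u,v) in dict(case=(182,173),sy=(184,222),sb=(245,174),sr=(243,222),pile=(333,197),bottle=(301,128),counter=(289,249)).items():
    print(n,C[v,u].round(1))
z2=np.load('pics/side0.npz');C2=cloud('side',z2['d'])
for n,(u,v) in dict(bench=(240,200),case=(204,268),sy=(267,272),sb=(225,217),sr=(278,225),pile=(269,145)).items(): print('side',n,C2[v,u].round(1))
np.set_printoptions(linewidth=250)
print(C[176:216:2,316:352:2,2].round().astype(int))
rows=[]
for (u,v) in((182,173),(184,222),(245,174),(243,222),(333,197)):
    rows.append(cv2.resize(im[v-26:v+26,u-26:u+26],(260,260),interpolation=cv2.INTER_CUBIC))
for (u,v) in((269,152),):
    rows.append(cv2.resize(z2['im'][v-26:v+26,u-26:u+26],(260,260),interpolation=cv2.INTER_CUBIC))
cv2.imwrite('pics/crops.png',np.vstack([np.hstack(rows[:3]),np.hstack(rows[3:])]))
E
```

```text
bench z -0.1308086248317295 38.41779503276005
case [553.5 143.1   9.1]
sy [426.  129.2  26.6]
sb [551.4 -18.1   6.9]
sr [428.9 -14.    5.1]
pile [ 477.1 -224.2   88.9]
bottle [ 638.5 -152.4  105.3]
counter [ 361.4 -126.    26.3]
side bench [ 5.316e+02 -9.170e+01  2.000e-01]
side case [553.6 143.4   9.6]
side sy [425.4 152.2  33.7]
side sb [549.6 -14.8   8.9]
side sr [426.8  -8.4   9.4]
side pile [ 481.7 -219.9   84.1]
[[ -1  -1  -2   2   2   0   1   1  -4  -1   4   0   0   3  -2   4   1  -2]
 [  1  -1  -1  -2   0   1   1   1  -1   2  -1   0   1   1   0   2   2   2]
 [  2   0   0   2  -1   3  -1   0   2  -1  -1 928   0  -1  -1  -2   0   1]
 [  0  -1   0  -3   1   2   1  -1  -2  -4   2   0   2   0   0   0   2  -3]
 [  1  -4  -1   1  -2  -1  79  78  79  78  81  -2  -1   0  -1   0   2   0]
 [ -2  -1   0  -1   0   3  77  77  77  79  80  77  79  -2   0  -1  -2  -1]
 [  2   2  -2   1   1   0  80  79  90  91  90  87  79   2   0   0  -2  -3]
 [ -4  -2   0  48  50  52  79  79  90  90  88  88  78  -1   3  -2  -1   0]
 [  1   0  16  47  52  49  77  78  92  89  90  90  80  -2  -1   1  -1   0]
 [ -1   0  19  51  53  52  79  80  92  90  89  91  78  53  51  -1  -1   0]
 [ -4   0  19  51  54  58  81  83  86  89  89  92  80  51  54  -1   0  -2]
 [  0   0  19  49  51  63  80  77  91 928  90  89  75  51  51  -3  -4   0]
 [  1  -2  36  49  51  48  79  78  88  86  90  90  78  52  20  -1  -4  -5]
 [  1  20  40  46  51  51  78  79  79  83  83  77  78  50  -3   4  -1   1]
 [ -1   9  13  17  18  17  77  78  81  79  80  77  79  48   3   0  -2   0]
 [ -2   0   0  -2   6  12  15  19  18  20  22  36  41  43  -2  -1   0  -1]
 [ -2   0   4   0   4   1  -2  -2   8  11  20  16  24  20   1   0   0   3]
 [  1   0   0  -2  -1  -1  -1   3  -2  -1  -2   0   9  -2  -3  -1  -1  -1]
 [ -2  -1  -2   1  -1   2   1   0   2  -2  -2   1   0   1  -1   2  -3  -2]
 [  0   0  -1   2  -1   0   3   1  -1   0  -1   3   2  -1   2   2   0  -1]]
```

View pics/crops.png

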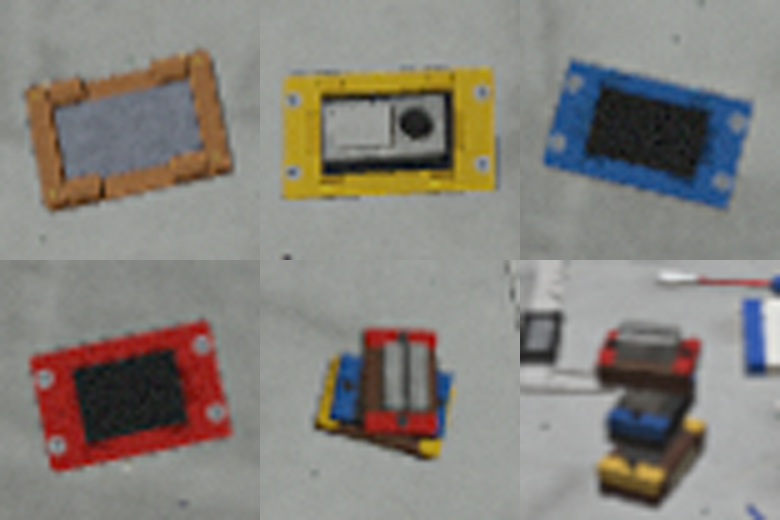

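```bash
cat >> h.py <<'E'
def rect(n,mask,z):
    """largest blob of mask -> centre, long side yaw(deg), (short,long) on plane z; both from moments & minAreaRect"""
    c,l,st,_=cv2.connectedComponentsWithStats(mask.astype(np.uint8))
    k=1+np.argmax(st[1:,4]);m=(l==k).astype(np.uint8)
    big=cv2.resize(m*255,None,fx=4,fy=4,interpolation=cv2.INTER_LINEAR)
    cs,_=cv2.findContours((big>127).astype(np.uint8),cv2.RETR_EXTERNAL,cv2.CHAIN_APPROX_NONE)
    c=max(cs,key=cv2.contourArea).reshape(-1,2)
    p=plane(n,(c+.5)/4-.5,z)[:,:2]
    R=cv2.minAreaRect(p.astype(np.float32));M=cv2.moments(p.astype(np.float32))
    cen=np.array([M['m10'],M['m01']])/M['m00']
    b=cv2.boxPoints(R);e=[b[1]-b[0],b[2]-b[1]];e.sort(key=np.linalg.norm)
    ya=np.degrees(np.arctan2(e[1][1],e[1][0]))%180
    th=.5*np.degrees(np.arctan2(2*M['mu11'],M['mu20']-M['mu02']))%180
    print(n,'cen',cen.round(1),'rectcen',np.round(R[0],1),'size',[round(float(np.linalg.norm(x)),1) for x in e],'yawRect',ya.round(1),'yawMom',round(th,1),'area',round(M['m00']))
    return cen,th
E
python3 - <<'E'
from h import *
for n in('top','side'):
    z=np.load(f'pics/{n}0.npz');im,d=z['im'],z['d'];C=cloud(n,d)
    hsv=cv2.cvtColor(im,cv2.COLOR_BGR2HSV);H,S,V=[hsv[...,i].astype(int) for i in range(3)]
    near=lambda x,y,rr:np.hypot(C[...,0]-x,C[...,1]-y)<rr
    cols=dict(red=(S>140)&(V>80)&((H<6)|(H>174)),blue=(S>120)&(V>70)&(H>98)&(H<120),yellow=(S>140)&(V>90)&(H>18)&(H<34))
    for k,(x,y) in dict(red=(428,-12),blue=(550,-17),yellow=(424,129)).items():
        m=near(x,y,75)&cols[k];print(k);rect(n,m,8)
        rect(n,near(x,y,33 if k!='yellow' else 42)&~cols[k]&(S<256)&(V<(70 if k!='yellow' else 256)),8)
    wood=(H>5)&(H<20)&(S>90)&near(553,143,70);print('wood');rect(n,wood,18)
    rect(n,near(553,143,38)&(S<70),8)
    g=near(426,130,42)
    print('gauge hi');rect(n,g&(C[...,2]>17)&(S<90),24)
    print('gauge light');rect(n,g&(V>110)&(S<60)&(C[...,2]<30),16)
    print('pile')
    p=near(478,-222,60);Z=C[...,2]
    rect(n,p&(Z>84.5)&(Z<100)&(S<90),90)
    rect(n,p&(Z>70)&(Z<100),78)
    if n=='top': rect(n,p&(Z>38)&(Z<66),50.5); rect(n,p&(Z>5)&(Z<100)&((Z<33)),18.7)
E
```

```text
red
top cen [426.6 -12.8] rectcen [426.8 -13. ] size [59.6, 91.4] yawRect 102.0 yawMom 102.3 area 4714
top cen [427.1 -13.1] rectcen [427.1 -13.2] size [39.5, 53.0] yawRect 102.6 yawMom 103.2 area 1843
blue
top cen [550.2 -15.5] rectcen [550.3 -15.5] size [57.5, 97.0] yawRect 76.2 yawMom 76.5 area 4870
top cen [551.2 -16. ] rectcen [551.1 -16.1] size [38.2, 60.5] yawRect 76.5 yawMom 76.4 area 1978
yellow
top cen [427.3 134.7] rectcen [427.9 134.5] size [62.3, 104.7] yawRect 92.8 yawMom 90.9 area 5913
top cen [428.1 135.4] rectcen [428.2 135.7] size [42.2, 67.4] yawRect 91.9 yawMom 94.2 area 2591
wood
top cen [551.9 143.8] rectcen [552.2 143.8] size [68.0, 98.2] yawRect 102.3 yawMom 102.3 area 5993
top cen [554.8 144.9] rectcen [554.3 145.5] size [44.0, 73.3] yawRect 103.4 yawMom 104.2 area 2747
gauge hi
top cen [429.1 135.1] rectcen [429.  134.8] size [29.9, 61.9] yawRect 94.1 yawMom 94.9 area 1669
gauge light
top cen [427.7 137.3] rectcen [429.6 136.3] size [29.4, 61.5] yawRect 94.3 yawMom 93.8 area 947
pile
top cen [ 484.3 -228.9] rectcen [ 485. -229.] size [20.3, 32.6] yawRect 177
[... 866 characters left out ...]
n [429.2 126.5] size [41.3, 82.0] yawRect 92.4 yawMom 93.9 area 2896
wood
side cen [552.7 149.4] rectcen [553.2 149. ] size [64.8, 107.6] yawRect 102.7 yawMom 104.1 area 6443
side cen [556.6 138.7] rectcen [556.2 138.6] size [43.4, 67.1] yawRect 103.1 yawMom 101.0 area 2608
gauge hi
side cen [429.6 137.5] rectcen [430.  136.3] size [29.6, 71.3] yawRect 94.4 yawMom 94.6 area 1747
gauge light
side cen [425.1 138.7] rectcen [429.8 130.6] size [29.6, 60.5] yawRect 93.1 yawMom 77.7 area 561
pile
side cen [ 486.1 -228.2] rectcen [ 486.9 -227.5] size [33.9, 35.9] yawRect 88.8 yawMom 139.3 area 918
side cen [ 485.6 -231.5] rectcen [ 485.3 -232.6] size [50.3, 67.0] yawRect 90.7 yawMom 105.4 area 2697
```

```bash
cat >> h.py <<'E'
from scipy.spatial.transform import Rotation as Ro
def go(*T):
    """shift/turn (tool axes) from present pose to each (x,y,z,yaw)"""
    s=r.sense();R=Ro.from_euler('xyz',s['tcp_rot'],degrees=True)
    print('t',round(s['time'],2),'pos',s['tool_pos'].round(1),'rot',s['tcp_rot'].round(2),'gap',round(s['finger_gap'],1),'F',s['ft_force'].round(1))
    for x,y,z,w in T:
        sh=R.inv().apply(np.array([x,y,z])-s['tool_pos']);w0=s['tcp_rot'][2]
        w=w0+(w-w0+90)%180-90 
        tv=(R.inv()*Ro.from_euler('xyz',[180,0,w],degrees=True)).as_rotvec()
        print('shift',sh.round(1).tolist(),'turn',tv.round(4).tolist(),'yaw',round(w,1),'rows>=',int(max(np.linalg.norm(sh)/50,np.degrees(np.linalg.norm(tv))/8.59))+1)
E
python3 - <<'E'
from h import *
go((429,135,150,94),(350,-212,230,60))
E
```

```text
t 0.1 pos [ 213.9 -560.   230.3] rot [-1.799e+02 -1.000e-02  2.090e+01] gap 85.2 F [-0.2  0.4 -0.4]
shift [448.9, -572.4, 81.4] turn [-0.0014, -0.0012, -1.2758] yaw 94.0 rows>= 15
shift [251.3, -276.6, 0.8] turn [-0.0016, -0.0007, -0.6824] yaw 60.0 rows>= 8
```

>>> jog_arm --rows '[[[251.3,-276.6,0.8],[0,0,-0.68]],[[251.3,-276.6,0.8],[0,0,-0.68]],[[251.3,-276.6,0.8],[0,0,-0.68]],[[251.3,-276.6,0.8],[0,0,-0.68]],[[251.3,-276.6,0.8],[0,0,-0.68]],[[251.3,-276.6,0.8],[0,0,-0.68]],[[251.3,-276.6,0.8],[0,0,-0.68]],[[251.3,-276.6,0.8],[0,0,-0.68]],[[251.3,-276.6,0.8],[0,0,-0.68]],[[251.3,-276.6,0.8],[0,0,-0.68]]]' --grip 50 --force 40

```text
time: 1.1
tool_pos: [350.2, -212.3, 230.4]
tcp_rot: [-180.0, 0.0, 60.0]
ft_force: [-0.0, 0.6, 0.6]
finger_gap: 49.9
grip_force: 0.0
```

```bash
python3 - <<'E'
from h import *
go((428.6,141.5,120,94))
E
```

```text
t 1.1 pos [ 350.2 -212.3  230.4] rot [-1.800e+02  2.000e-02  5.996e+01] gap 49.9 F [-0.   0.6  0.6]
shift [345.6, -109.2, 110.2] turn [-0.0002, 0.0004, -0.594] yaw 94.0 rows>= 8
```

>>> jog_arm --rows '[[[345.6,-109.2,110.2],[0,0,-0.594]],[[345.6,-109.2,110.2],[0,0,-0.594]],[[345.6,-109.2,110.2],[0,0,-0.594]],[[345.6,-109.2,110.2],[0,0,-0.594]],[[345.6,-109.2,110.2],[0,0,-0.594]],[[345.6,-109.2,110.2],[0,0,-0.594]],[[345.6,-109.2,110.2],[0,0,-0.594]],[[345.6,-109.2,110.2],[0,0,-0.594]],[[345.6,-109.2,110.2],[0,0,-0.594]],[[345.6,-109.2,110.2],[0,0,-0.594]]]'

```text
time: 2.1
tool_pos: [429.3, 140.4, 119.7]
tcp_rot: [-179.9, 0.0, 93.9]
ft_force: [0.8, 0.6, 0.5]
finger_gap: 49.8
grip_force: 0.0
```

```bash
python3 - <<'E'
from h import *
go((428.6,141.5,60,94),(428.6,141.5,21,94))
snap('side','s1')
im=cv2.imread('pics/s1.png');cv2.imwrite('pics/s1c.png',cv2.resize(im[180:320,180:350],None,fx=3,fy=3))
E
```

```text
t 2.1 pos [429.3 140.4 119.7] rot [-1.799e+02  5.000e-02  9.391e+01] gap 49.8 F [0.8 0.6 0.5]
shift [1.2, -0.5, 59.7] turn [-0.0017, 0.0008, -0.0016] yaw 94.0 rows>= 2
shift [1.2, -0.4, 98.7] turn [-0.0017, 0.0008, -0.0016] yaw 94.0 rows>= 2
```

View pics/s1c.png

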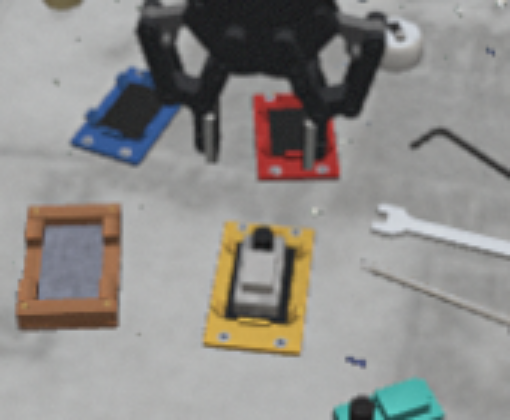

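The gripper hangs over the yellow seat. The gauge lies in the seat with its knob on the far (−y) side, crop (262,240), as assumed.

>>> jog_arm --rows '[[[1.2,-0.5,30],[0,0,0]],[[1.2,-0.5,60],[0,0,0]],[[1.2,-0.5,80],[0,0,0]],[[1.2,-0.5,90],[0,0,0]],[[1.2,-0.5,98.5],[0,0,0]],[[1.2,-0.5,98.5],[0,0,0]]]'

```text
time: 2.75
tool_pos: [428.6, 141.6, 21.5]
tcp_rot: [-180.0, 0.0, 93.8]
ft_force: [0.3, -0.6, 0.4]
finger_gap: 50.4
grip_force: 0.0
```

>>> jog_arm --rows '[[[0,0,0],[0,0,0]],[[0,0,0],[0,0,0]],[[0,0,0],[0,0,0]],[[0,0,0],[0,0,0]],[[0,0,0],[0,0,0]],[[0,0,0],[0,0,0]]]' --grip 0 --force 40

```text
time: 3.35
tool_pos: [429.9, 142.6, 23.1]
tcp_rot: [179.9, -0.0, 93.9]
ft_force: [0.2, -0.9, 6.3]
finger_gap: 18.8
grip_force: 39.9
```

>>> jog_arm --rows '[[[0,0,-3],[0,0,0]],[[0,0,-8],[0,0,0]],[[0,0,-20],[0,0,0]],[[0,0,-40],[0,0,0]],[[0,0,-60],[0,0,0]],[[0,0,-80],[0,0,0]],[[0,0,-80],[0,0,0]]]'

```text
time: 4.05
tool_pos: [431.0, 143.0, 105.6]
tcp_rot: [179.7, -0.0, 93.9]
ft_force: [0.8, 0.0, -1.3]
finger_gap: 18.7
grip_force: 39.2
```

```bash
python3 - <<'E'
from h import *
from numpy import cos,sin,radians as ra
for i in range(3):
    n='top' if i<2 else 'side'
    im,d=snap(n,f'l{i}');C=cloud(n,d)
hsv=cv2.cvtColor(np.load('pics/l1.npz')['im'],cv2.COLOR_BGR2HSV);H,S,V=[hsv[...,i].astype(int) for i in range(3)]
C=cloud('top',np.load('pics/l1.npz')['d'])
go((554-6*sin(ra(13)),144.5+6*cos(ra(13)),95,103))
im=cv2.imread('pics/l2.png');a=cv2.resize(im[170:320,180:350],None,fx=2.2,fy=2.2)
im=cv2.imread('pics/l1.png');b=cv2.resize(im[150:270,140:280],(370,330))
cv2.imwrite('pics/l2c.png',np.hstack([a,b[:a.shape[0]]]))
E
```

```text
t 4.2 pos [428.3 142.4 101.3] rot [-179.97    0.     93.9 ] gap 18.7 F [ 0.1  0.6 -1.4]
shift [-0.5, 124.6, 6.2] turn [-0.0004, -0.0, -0.1588] yaw 103.0 rows>= 3
```

View pics/l2c.png

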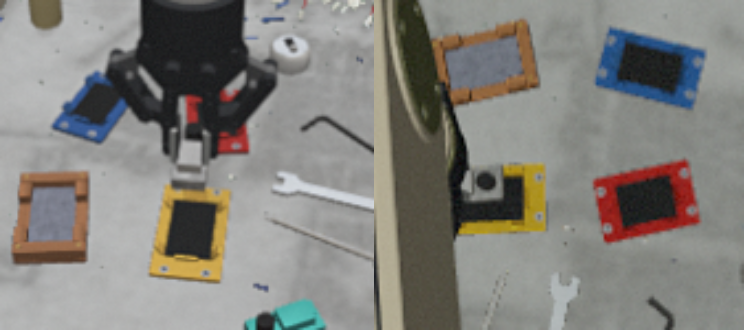

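The side view shows the gauge held level above the empty yellow seat. In the top view its knob is at crop (487,181).

>>> jog_arm --rows '[[[0,25,0],[0,0,-0.05]],[[0,60,0],[0,0,-0.1]],[[-0.5,95,2],[0,0,-0.1588]],[[-0.5,115,4],[0,0,-0.1588]],[[-0.5,124.6,6],[0,0,-0.1588]],[[-0.5,124.6,6],[0,0,-0.1588]],[[-0.5,124.6,6],[0,0,-0.1588]],[[-0.5,124.6,6],[0,0,-0.1588]]]'

```text
time: 5.0
tool_pos: [551.8, 150.4, 95.4]
tcp_rot: [-179.9, -0.0, 103.0]
ft_force: [0.3, -0.3, -1.2]
finger_gap: 18.5
grip_force: 39.4
```

```bash
python3 - <<'E'
from h import *
from numpy import cos,sin,radians as ra
snap('side','p1');im=cv2.imread('pics/p1.png');cv2.imwrite('pics/p1c.png',cv2.resize(im[150:310,130:330],None,fx=3,fy=3))
go((554-6*sin(ra(13)),144.5+6*cos(ra(13)),26,103))
# felt + yellow rubber (top cam), if visible
im,d=snap('top','p1t')
E
```

```text
t 5.05 pos [552.  150.4  95.7] rot [-179.97   -0.    103.01] gap 18.6 F [-0.2 -0.4 -1.4]
shift [-0.2, 0.6, 69.7] turn [-0.0005, -0.0, 0.0001] yaw 103.0 rows>= 2
```

View pics/p1c.png

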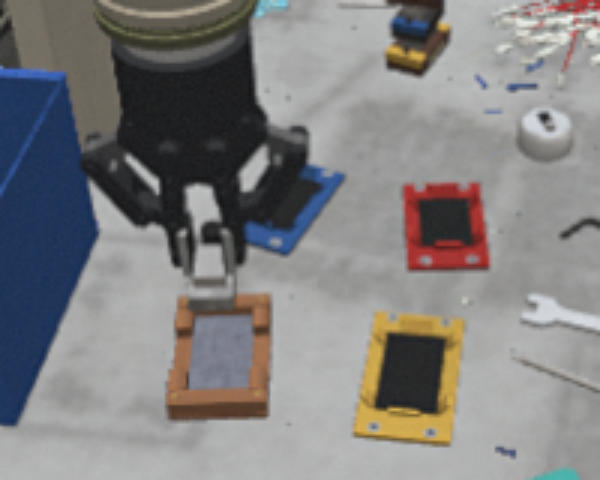

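The gauge hangs centred over the wooden case (felt at crop (222,352)); the blue bin is clear to its left.

>>> jog_arm --rows '[[[-0.2,0.6,20],[0,0,0]],[[-0.2,0.6,42],[0,0,0]],[[-0.2,0.6,55],[0,0,0]],[[-0.2,0.6,62],[0,0,0]],[[-0.2,0.6,67],[0,0,0]],[[-0.2,0.6,69.5],[0,0,0]],[[-0.2,0.6,69.5],[0,0,0]],[[-0.2,0.6,69.5],[0,0,0]]]'

```text
time: 5.9
tool_pos: [554.2, 150.4, 27.1]
tcp_rot: [179.9, 0.0, 103.0]
ft_force: [-0.2, 0.2, -0.6]
finger_gap: 18.7
grip_force: 39.4
```

>>> jog_arm --rows '[[[0,0,1],[0,0,0]],[[0,0,2],[0,0,0]],[[0,0,2],[0,0,0]],[[0,0,2],[0,0,0]]]'

```text
time: 6.3
tool_pos: [553.6, 150.3, 24.3]
tcp_rot: [-180.0, -0.0, 103.0]
ft_force: [0.4, 0.4, -1.1]
finger_gap: 18.6
grip_force: 39.4
```

>>> jog_arm --rows '[[[0,0,0.5],[0,0,0]],[[0,0,1],[0,0,0]],[[0,0,1.5],[0,0,0]],[[0,0,2],[0,0,0]],[[0,0,2],[0,0,0]]]'

```text
time: 6.8
tool_pos: [553.8, 150.4, 23.2]
tcp_rot: [180.0, 0.0, 103.0]
ft_force: [-4.9, -1.5, 6.7]
finger_gap: 18.4
grip_force: 40.3
```

>>> jog_arm --rows '[[[0,0,0],[0,0,0]],[[0,0,0],[0,0,0]],[[0,0,0],[0,0,0]],[[0,0,-20],[0,0,0]],[[0,0,-50],[0,0,0]],[[0,0,-90],[0,0,0]],[[0,0,-130],[0,0,0]],[[0,0,-150],[0,0,0]]]' --grip 40

```text
time: 7.6
tool_pos: [555.4, 150.7, 176.7]
tcp_rot: [179.7, 0.0, 103.0]
ft_force: [0.6, -0.2, 0.5]
finger_gap: 39.9
grip_force: 0.0
```

```bash
python3 - <<'E'
from h import *
snap('side','q1');im=cv2.imread('pics/q1.png');cv2.imwrite('pics/q1c.png',cv2.resize(im[220:310,160:300],None,fx=4,fy=4))
go((470,-80,180,0),(485,-229,170,-1.7))
E
```

```text
t 7.65 pos [556.7 150.9 179.4] rot [1.7949e+02 3.0000e-02 1.0300e+02] gap 39.8 F [1.5 0.8 2.9]
shift [-205.5, -136.4, -1.7] turn [0.0072, 0.0064, -1.344] yaw 180.0 rows>= 9
shift [-354.0, -155.3, 8.2] turn [0.0073, 0.0062, -1.3143] yaw 178.3 rows>= 9
```

View pics/q1c.png

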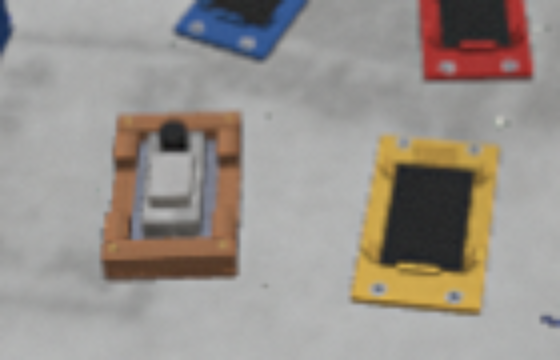

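The gauge lies in its case with felt visible all round it (crop (173,190)). The yellow seat is empty.

>>> jog_arm --rows '[[[-205,-136,-2],[0,0,-1.309]],[[-205,-136,-2],[0,0,-1.309]],[[-205,-136,-2],[0,0,-1.309]],[[-205,-136,-2],[0,0,-1.309]],[[-205,-136,-2],[0,0,-1.309]],[[-354,-155.3,8],[0,0,-1.309]],[[-354,-155.3,8],[0,0,-1.309]],[[-354,-155.3,8],[0,0,-1.309]],[[-354,-155.3,8],[0,0,-1.309]],[[-354,-155.3,8],[0,0,-1.309]]]'

```text
time: 8.65
tool_pos: [481.2, -233.3, 163.6]
tcp_rot: [-179.9, -0.0, 178.1]
ft_force: [-0.6, 1.0, -0.0]
finger_gap: 40.0
grip_force: 0.0
```

```bash
python3 - <<'E'
from h import *
n='top'
im,d=snap('top','r1');C=cloud(n,d)
hsv=cv2.cvtColor(im,cv2.COLOR_BGR2HSV);H,S,V=[hsv[...,i].astype(int) for i in range(3)]
near=lambda x,y,rr:np.hypot(C[...,0]-x,C[...,1]-y)<rr
yel=(S>140)&(V>90)&(H>18)&(H<34)
rect(n,near(427,135,75)&yel,8);rect(n,near(427,135,42)&~yel&(V<70),8)
print('gauge in case');g=near(554,145,38)
rect(n,g&(V>135)&(S<40),20);rect(n,g&(C[...,2]>14)&((S<60)),20)
print(np.median(C[g&(V>150)&(S<30)],0))
go((485,-229,120,178),(485,-229,82,178))
E
```

```text
top cen [427.3 134.7] rectcen [427.9 134.5] size [62.3, 104.7] yawRect 92.8 yawMom 91.0 area 5900
top cen [428.1 135.6] rectcen [428.1 134.5] size [40.4, 64.8] yawRect 93.2 yawMom 93.4 area 2385
gauge in case
top cen [553.7 152.3] rectcen [555.6 144.2] size [29.5, 58.9] yawRect 104.4 yawMom 88.9 area 803
top cen [555.1 142.7] rectcen [555.  142.9] size [31.8, 62.9] yawRect 102.4 yawMom 102.7 area 1748
[551.0760536  149.66513632  29.18559512]
t 8.7 pos [ 481.3 -231.6  163.5] rot [ 1.7999e+02 -5.0000e-02  1.7823e+02] gap 40.1 F [-0.7 -0.9 -0.3]
shift [-3.6, 2.7, 43.5] turn [0.0002, -0.0008, 0.0041] yaw 178.0 rows>= 1
shift [-3.7, 2.7, 81.5] turn [0.0002, -0.0008, 0.0041] yaw 178.0 rows>= 2
```

>>> jog_arm --rows '[[[-3.7,2.7,15],[0,0,0]],[[-3.7,2.7,35],[0,0,0]],[[-3.7,2.7,43.5],[0,0,0]],[[-3.7,2.7,43.5],[0,0,0]],[[-3.7,2.7,43.5],[0,0,0]]]'

```text
time: 9.2
tool_pos: [485.8, -226.4, 120.7]
tcp_rot: [180.0, -0.0, 178.0]
ft_force: [-0.2, 0.1, 0.9]
finger_gap: 39.9
grip_force: 0.0
```

```bash
python3 - <<'E'
from h import *
snap('side','r2');im=cv2.imread('pics/r2.png');cv2.imwrite('pics/r2c.png',cv2.resize(im[80:190,210:330],None,fx=5,fy=5))
go((485,-229,82,178))
E
```

```text
t 9.25 pos [ 486.2 -226.7  121.4] rot [-1.7998e+02  4.0000e-02  1.7800e+02] gap 39.8 F [-0.5 -0.8  0.4]
shift [1.1, -2.3, 39.4] turn [-0.0004, 0.0008, 0.0] yaw 178.0 rows>= 1
```

View pics/r2c.png

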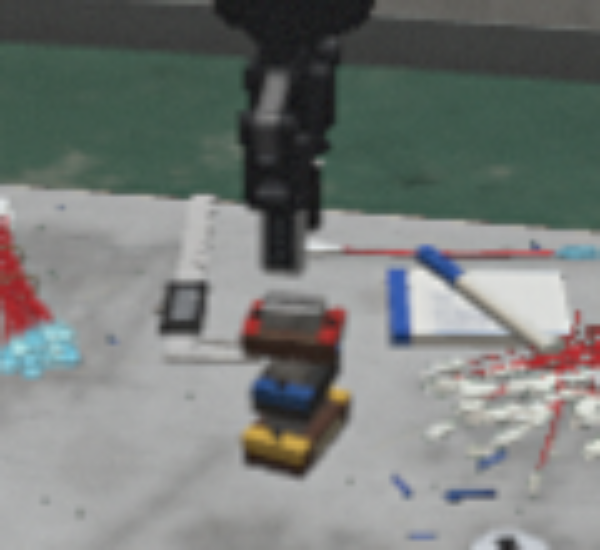

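The gripper is above the red die (crop (293,320)), with the pile standing undisturbed below.

>>> jog_arm --rows '[[[1.1,-2.3,10],[0,0,0]],[[1.1,-2.3,22],[0,0,0]],[[1.1,-2.3,32],[0,0,0]],[[1.1,-2.3,37],[0,0,0]],[[1.1,-2.3,39],[0,0,0]],[[1.1,-2.3,39],[0,0,0]],[[1.1,-2.3,39],[0,0,0]]]'

```text
time: 9.95
tool_pos: [484.8, -229.4, 82.1]
tcp_rot: [-180.0, 0.0, 178.0]
ft_force: [0.2, -0.1, -0.2]
finger_gap: 40.2
grip_force: 0.0
```

```bash
python3 - <<'E'
from h import *
go((485,-229,82,178))
E
```

```text
t 9.95 pos [ 484.8 -229.4   82.1] rot [-1.7998e+02  3.0000e-02  1.7800e+02] gap 40.2 F [ 0.2 -0.1 -0.2]
shift [-0.2, 0.4, 0.1] turn [-0.0003, 0.0005, -0.0] yaw 178.0 rows>= 1
```

Close softly first, then firm up.

>>> jog_arm --rows '[[[0,0,0],[0,0,0]],[[0,0,0],[0,0,0]],[[0,0,0],[0,0,0]],[[0,0,0],[0,0,0]],[[0,0,0],[0,0,0]],[[0,0,0],[0,0,0]]]' --grip 0 --force 20

```text
time: 10.55
tool_pos: [484.9, -229.5, 82.3]
tcp_rot: [-180.0, 0.1, 178.0]
ft_force: [-1.1, -1.8, 4.5]
finger_gap: 19.6
grip_force: 24.1
```

>>> jog_arm --rows '[[[0,0,0],[0,0,0]],[[0,0,0],[0,0,0]],[[0,0,-1],[0,0,0]],[[0,0,-3],[0,0,0]],[[0,0,-6],[0,0,0]],[[0,0,-12],[0,0,0]],[[0,0,-25],[0,0,0]],[[0,0,-40],[0,0,0]],[[0,0,-40],[0,0,0]],[[0,0,-40],[0,0,0]]]' --force 45

```text
time: 11.55
tool_pos: [485.3, -229.7, 123.0]
tcp_rot: [-179.9, 0.1, 178.0]
ft_force: [0.3, -1.1, -3.4]
finger_gap: 18.5
grip_force: 45.2
```

```bash
python3 - <<'E'
from h import *
snap('side','r3');im=cv2.imread('pics/r3.png');cv2.imwrite('pics/r3c.png',cv2.resize(im[80:190,210:330],None,fx=4,fy=4))
go((427,-13,130,102.4))
E
```

```text
t 11.6 pos [ 484.7 -229.3  122.1] rot [-1.7998e+02  4.0000e-02  1.7799e+02] gap 18.9 F [-1.   0.1 -3.6]
shift [65.2, 214.2, -8.0] turn [0.0001, 0.0007, 1.3193] yaw 102.4 rows>= 9
```

View pics/r3c.png

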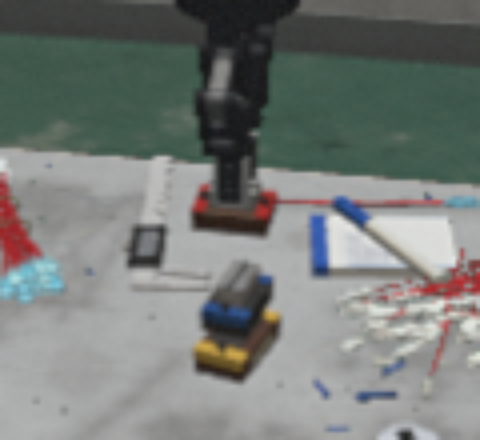

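Red is lifted level (crop (233,208)), and blue and yellow still stand below (235,320).

>>> jog_arm --rows '[[[3,11,-3],[0,0,0.08]],[[10,35,-8],[0,0,0.22]],[[18,60,-8],[0,0,0.36]],[[26,85,-8],[0,0,0.5]],[[33,110,-8],[0,0,0.64]],[[41,135,-8],[0,0,0.78]],[[49,160,-8],[0,0,0.92]],[[56,185,-8],[0,0,1.06]],[[61,201,-8],[0,0,1.2]],[[65.2,214.2,-8],[0,0,1.3193]]]'

```text
time: 12.6
tool_pos: [426.0, -11.7, 129.1]
tcp_rot: [-179.9, -0.0, 102.1]
ft_force: [-0.4, -0.6, -3.0]
finger_gap: 18.8
grip_force: 45.1
```

>>> jog_arm --rows '[[[0,0,20],[0,0,0]],[[0,0,40],[0,0,0]],[[0,0,60],[0,0,0]],[[0,0,60],[0,0,0]],[[0,0,60],[0,0,0]]]'

```text
time: 13.1
tool_pos: [426.2, -12.8, 69.5]
tcp_rot: [-179.9, -0.0, 102.4]
ft_force: [1.0, 0.3, -2.8]
finger_gap: 18.8
grip_force: 45.1
```

```bash
cat > pl.py <<'E'
from h import *
# blue die now top of pile
n='top';im,d=snap(n,'b1');C=cloud(n,d);Z=C[...,2]
hsv=cv2.cvtColor(im,cv2.COLOR_BGR2HSV);H,S,V=[hsv[...,i].astype(int) for i in range(3)]
p=np.hypot(C[...,0]-484,C[...,1]+225)<60
rect(n,p&(Z>57)&(Z<75)&(S<110),64);rect(n,p&(Z>42)&(Z<75),50.5)
print('yel');rect(n,p&(Z>10)&(Z<75),18.7)
n='side';im,d=snap(n,'b2');Z=cloud(n,d)[...,2]
E
python3 pl.py; python3 - <<'E'
from h import *
go((427,-13,30,102.4))
E
```

```text
top cen [ 482.9 -230.7] rectcen [ 482.8 -230.6] size [22.2, 37.7] yawRect 80.4 yawMom 81.4 area 701
top cen [ 482.9 -230.7] rectcen [ 482.6 -230.6] size [35.2, 57.7] yawRect 78.5 yawMom 78.0 area 1813
yel
top cen [ 484.8 -234.8] rectcen [ 484.3 -234.6] size [45.4, 66.3] yawRect 78.5 yawMom 78.2 area 2618
t 13.2 pos [427.6 -13.   70.9] rot [1.7993e+02 3.0000e-02 1.0240e+02] gap 18.7 F [ 1.1 -0.  -3.1]
shift [0.2, -0.6, 40.9] turn [0.0013, 0.0005, -0.0] yaw 102.4 rows>= 1
```

>>> jog_arm --rows '[[[0,-0.6,12],[0,0,0]],[[0,-0.6,25],[0,0,0]],[[0,-0.6,34],[0,0,0]],[[0,-0.6,39],[0,0,0]],[[0,-0.6,41],[0,0,0]],[[0,-0.6,41],[0,0,0]],[[0,-0.6,41],[0,0,0]]]'

```text
time: 13.9
tool_pos: [426.6, -13.0, 29.1]
tcp_rot: [180.0, 0.0, 102.4]
ft_force: [0.8, 0.4, -3.1]
finger_gap: 18.8
grip_force: 45.1
```

>>> jog_arm --rows '[[[0,0,0.7],[0,0,0]],[[0,0,1.4],[0,0,0]],[[0,0,2.1],[0,0,0]],[[0,0,2.8],[0,0,0]],[[0,0,3],[0,0,0]],[[0,0,3],[0,0,0]]]'

```text
time: 14.5
tool_pos: [426.5, -13.0, 26.5]
tcp_rot: [-180.0, 0.0, 102.4]
ft_force: [-5.2, 0.7, 8.6]
finger_gap: 19.0
grip_force: 46.3
```

>>> jog_arm --rows '[[[0,0,0],[0,0,0]],[[0,0,0],[0,0,0]],[[0,0,0],[0,0,0]],[[0,0,-15],[0,0,0]],[[0,0,-50],[0,0,0]],[[0,0,-95],[0,0,0]],[[0,0,-135],[0,0,0]],[[0,0,-135],[0,0,0]]]' --grip 40

```text
time: 15.3
tool_pos: [430.3, -13.6, 167.4]
tcp_rot: [179.4, 0.2, 102.4]
ft_force: [0.9, -0.3, 0.7]
finger_gap: 39.8
grip_force: 0.0
```

```bash
cat > chk.py <<'E'
from h import *
import sys
# check placed die: args name x y zbasetop zinserttop
tag,x,y,zb,zi=sys.argv[1],*map(float,sys.argv[2:6])
for n in('side','top'):
    im,d=snap(n,f'c_{tag}_{n}');C=cloud(n,d);Z=C[...,2]
    hsv=cv2.cvtColor(im,cv2.COLOR_BGR2HSV);S=hsv[...,1].astype(int)
    p=np.hypot(C[...,0]-x,C[...,1]-y)<40
    m=p&(Z>(zb+zi)/2)&(Z<zi+8)
    if m.sum()>20:
        rect(n,m,zi);q=C[m];A=np.c_[q[:,:2]-[x,y],np.ones(len(q))];f=np.linalg.lstsq(A,q[:,2],rcond=None)[0];print('top z',f[2].round(2),'tilt',f[:2].round(3))
E
python3 chk.py red 427 -13 22 34; python3 pl.py
python3 - <<'E'
from h import *
a=cv2.imread('pics/c_red_side.png');b=cv2.imread('pics/b2.png')
cv2.imwrite('pics/red.png',np.hstack([cv2.resize(a[190:260,230:330],(500,350)),cv2.resize(b[130:190,240:300],(350,350))][:2])[:, :800])
E
```

```text
side cen [426.4 -11.1] rectcen [426.9 -12.7] size [21.4, 39.6] yawRect 98.6 yawMom 96.1 area 720
top z 34.32 tilt [ 0.05  -0.079]
top cen [ 482.9 -230.7] rectcen [ 482.8 -230.6] size [22.2, 37.7] yawRect 80.4 yawMom 81.4 area 701
top cen [ 482.7 -230.6] rectcen [ 482.6 -230.6] size [35.2, 57.7] yawRect 78.5 yawMom 77.2 area 1812
yel
top cen [ 484.8 -234.9] rectcen [ 485.1 -234.4] size [46.5, 65.7] yawRect 75.7 yawMom 76.9 area 2598
```

View pics/red.png

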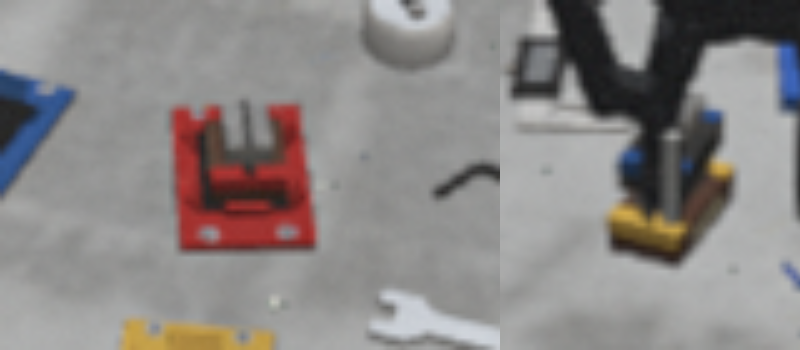

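Red sits flat in its seat (crop (247,180)), and the blue and yellow dies still stand together (670,180).

```bash
python3 - <<'E'
from h import *
go((482.7,-230.6,110,79))
E
```

```text
t 15.5 pos [425.5 -12.9 159.5] rot [-1.7990e+02 -4.0000e-02  1.0241e+02] gap 39.8 F [ 0.3  0.9 -0.8]
shift [-225.0, 9.2, 49.3] turn [-0.0019, -0.0004, 0.4085] yaw 79.0 rows>= 5
```

>>> jog_arm --rows '[[[-40,2,10],[0,0,0.1]],[[-88,4,20],[0,0,0.2]],[[-136,6,30],[0,0,0.3]],[[-182,8,40],[0,0,0.4085]],[[-212,9,47],[0,0,0.4085]],[[-225,9.2,49.3],[0,0,0.4085]],[[-225,9.2,49.3],[0,0,0.4085]],[[-225,9.2,49.3],[0,0,0.4085]],[[-225,9.2,49.3],[0,0,0.4085]],[[-225,9.2,49.3],[0,0,0.4085]]]'

```text
time: 16.5
tool_pos: [483.8, -229.5, 111.9]
tcp_rot: [180.0, -0.0, 79.1]
ft_force: [0.3, 0.3, 0.7]
finger_gap: 40.3
grip_force: 0.0
```

```bash
python3 - <<'E'
from h import *
go((482.7,-230.6,54.5,79))
E
python3 chk.py red2 427 -13 22 34
```

```text
t 16.5 pos [ 483.8 -229.5  111.9] rot [179.97  -0.    79.1 ] gap 40.3 F [0.3 0.3 0.7]
shift [-1.2, -0.9, 57.4] turn [0.0005, -0.0, 0.0017] yaw 79.0 rows>= 2
side cen [426.4 -11.1] rectcen [426.9 -12.7] size [21.4, 39.6] yawRect 98.6 yawMom 96.1 area 720
top z 34.31 tilt [-0.009 -0.076]
top cen [426.5 -14.8] rectcen [426.5 -15.1] size [22.5, 32.4] yawRect 104.2 yawMom 101.4 area 604
top z 34.12 tilt [-0.036  0.007]
```

>>> jog_arm --rows '[[[-1.2,-0.9,15],[0,0,0]],[[-1.2,-0.9,32],[0,0,0]],[[-1.2,-0.9,45],[0,0,0]],[[-1.2,-0.9,53],[0,0,0]],[[-1.2,-0.9,57],[0,0,0]],[[-1.2,-0.9,57],[0,0,0]],[[-1.2,-0.9,57],[0,0,0]]]'

```text
time: 17.3
tool_pos: [482.8, -232.0, 54.9]
tcp_rot: [180.0, 0.0, 79.0]
ft_force: [-0.1, -0.7, 0.6]
finger_gap: 40.2
grip_force: 0.0
```

>>> jog_arm --rows '[[[0,0,0],[0,0,0]],[[0,0,0],[0,0,0]],[[0,0,0],[0,0,0]],[[0,0,0],[0,0,0]],[[0,0,0],[0,0,0]],[[0,0,0],[0,0,0]]]' --grip 0 --force 20

```text
time: 17.9
tool_pos: [483.2, -232.2, 55.4]
tcp_rot: [179.9, 0.0, 79.0]
ft_force: [0.9, 0.4, 6.5]
finger_gap: 18.6
grip_force: 23.5
```

>>> jog_arm --rows '[[[0,0,0],[0,0,0]],[[0,0,0],[0,0,0]],[[0,0,-1],[0,0,0]],[[0,0,-3],[0,0,0]],[[0,0,-6],[0,0,0]],[[0,0,-12],[0,0,0]],[[0,0,-25],[0,0,0]],[[0,0,-45],[0,0,0]],[[0,0,-55],[0,0,0]],[[0,0,-55],[0,0,0]]]' --force 45

```text
time: 18.9
tool_pos: [484.1, -232.7, 112.3]
tcp_rot: [179.7, 0.1, 79.0]
ft_force: [0.6, -0.8, -2.8]
finger_gap: 18.1
grip_force: 44.7
```

```bash
python3 - <<'E'
from h import *
go((551,-16,105,76.4))
E
```

```text
t 18.9 pos [ 484.1 -232.7  112.3] rot [1.7975e+02 9.0000e-02 7.9000e+01] gap 18.1 F [ 0.6 -0.8 -2.8]
shift [225.5, 24.3, 7.0] turn [0.0044, 0.0015, 0.0454] yaw 76.4 rows>= 5
```

>>> jog_arm --rows '[[[15,2,0],[0,0,0.02]],[[45,5,0],[0,0,0.0454]],[[82,9,0],[0,0,0.0454]],[[120,13,2],[0,0,0.0454]],[[158,17,4],[0,0,0.0454]],[[192,21,6],[0,0,0.0454]],[[214,23,7],[0,0,0.0454]],[[224.3,24.3,7],[0,0,0.0454]],[[224.3,24.3,7],[0,0,0.0454]],[[224.3,24.3,7],[0,0,0.0454]]]'

```text
time: 19.9
tool_pos: [548.8, -17.0, 102.2]
tcp_rot: [-180.0, 0.0, 76.4]
ft_force: [0.8, -0.4, -3.5]
finger_gap: 17.7
grip_force: 44.7
```

```bash
python3 - <<'E'
from h import *
snap('side','b3');im=cv2.imread('pics/b3.png');cv2.imwrite('pics/b3c.png',cv2.resize(im[120:260,160:330],None,fx=4,fy=4))
go((550.7,-17.2,34,76.4))
n='top';im,d=snap(n,'y1');C=cloud(n,d);Z=C[...,2]
S=cv2.cvtColor(im,cv2.COLOR_BGR2HSV)[...,1].astype(int)
p=np.hypot(C[...,0]-484,C[...,1]+230)<60
rect(n,p&(Z>28)&(Z<45)&(S<110),34);rect(n,p&(Z>12)&(Z<45),18.7)
q=C[p&(Z>28)&(Z<45)];print(len(q),q.mean(0))
E
```

```text
t 19.95 pos [548.8 -17.3 102.3] rot [-1.7998e+02  3.0000e-02  7.6360e+01] gap 17.6 F [ 0.6  0.7 -2.5]
shift [0.6, 1.8, 68.3] turn [-0.0003, 0.0005, -0.0008] yaw 76.4 rows>= 2
top cen [ 483.2 -233.9] rectcen [ 482.9 -233.8] size [24.9, 41.7] yawRect 74.4 yawMom 76.7 area 855
top cen [ 482.9 -233.7] rectcen [ 482.8 -233.6] size [39.1, 65.4] yawRect 74.4 yawMom 74.7 area 2280
148 [ 483.31398249 -233.61070624   33.85169407]
```

View pics/b3c.png

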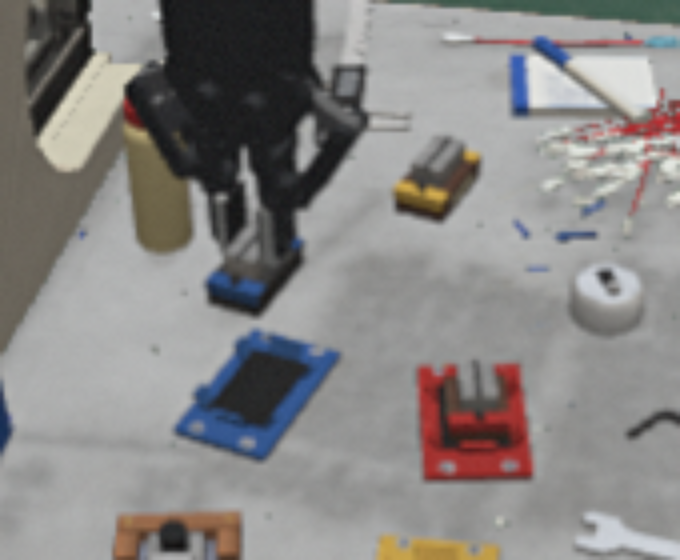

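Blue hangs level over its seat (crop (255,275)). Red is seated, yellow stands alone at (437,178), and the bottle and counter are unmoved.

>>> jog_arm --rows '[[[0.6,1.8,15],[0,0,0]],[[0.6,1.8,35],[0,0,0]],[[0.6,1.8,52],[0,0,0]],[[0.6,1.8,62],[0,0,0]],[[0.6,1.8,68],[0,0,0]],[[0.6,1.8,68],[0,0,0]],[[0.6,1.8,68],[0,0,0]]]'

```text
time: 20.7
tool_pos: [551.5, -16.2, 35.0]
tcp_rot: [180.0, -0.0, 76.4]
ft_force: [-0.2, 0.0, -2.1]
finger_gap: 17.4
grip_force: 44.7
```

>>> jog_arm --rows '[[[0,0,0.7],[0,0,0]],[[0,0,1.4],[0,0,0]],[[0,0,2.1],[0,0,0]],[[0,0,2.8],[0,0,0]],[[0,0,3.5],[0,0,0]],[[0,0,3.5],[0,0,0]]]'

```text
time: 21.3
tool_pos: [550.9, -16.0, 30.9]
tcp_rot: [-180.0, 0.0, 76.4]
ft_force: [-0.1, 0.3, -2.4]
finger_gap: 17.8
grip_force: 44.7
```

>>> jog_arm --rows '[[[-1,0,0.5],[0,0,0]],[[-1,0,1],[0,0,0]],[[-1,0,1.5],[0,0,0]],[[-1,0,2],[0,0,0]],[[-1,0,2],[0,0,0]],[[-1,0,2],[0,0,0]]]'

```text
time: 21.9
tool_pos: [550.9, -17.1, 29.4]
tcp_rot: [180.0, 0.0, 76.4]
ft_force: [-3.5, -0.4, 5.1]
finger_gap: 17.9
grip_force: 45.6
```

Contact on the floor at the expected height; a touch more, then release.

>>> jog_arm --rows '[[[0,0,0.4],[0,0,0]],[[0,0,0.4],[0,0,0]]]'

```text
time: 22.1
tool_pos: [550.9, -17.1, 29.4]
tcp_rot: [180.0, 0.0, 76.4]
ft_force: [-5.9, -0.2, 9.7]
finger_gap: 17.5
grip_force: 46.1
```

>>> jog_arm --rows '[[[0,0,0],[0,0,0]],[[0,0,0],[0,0,0]],[[0,0,0],[0,0,0]],[[0,0,-12],[0,0,0]],[[0,0,-40],[0,0,0]],[[0,0,-70],[0,0,0]],[[0,0,-90],[0,0,0]],[[0,0,-90],[0,0,0]],[[0,0,-90],[0,0,0]]]' --grip 44

```text
time: 23.0
tool_pos: [551.3, -17.1, 119.4]
tcp_rot: [179.9, -0.0, 76.4]
ft_force: [-0.2, 0.6, -0.9]
finger_gap: 44.4
grip_force: 0.0
```

```bash
python3 - <<'E'
from h import *
go((482.9,-233.7,90,74.6))
E
```

```text
t 23.0 pos [551.3 -17.1 119.4] rot [ 1.799e+02 -1.000e-02  7.640e+01] gap 44.4 F [-0.2  0.6 -0.9]
shift [-226.6, -15.6, 29.4] turn [0.0017, -0.0003, 0.0314] yaw 74.6 rows>= 5
```

>>> jog_arm --rows '[[[-40,-3,0],[0,0,0.0314]],[[-85,-6,5],[0,0,0.0314]],[[-130,-9,12],[0,0,0.0314]],[[-175,-12,20],[0,0,0.0314]],[[-210,-15,27],[0,0,0.0314]],[[-226.6,-15.6,29.4],[0,0,0.0314]],[[-226.6,-15.6,29.4],[0,0,0.0314]],[[-226.6,-15.6,29.4],[0,0,0.0314]],[[-226.6,-15.6,29.4],[0,0,0.0314]]]'

```text
time: 23.9
tool_pos: [482.3, -232.5, 88.7]
tcp_rot: [-179.9, -0.0, 74.6]
ft_force: [0.0, 0.2, 0.2]
finger_gap: 43.8
grip_force: 0.0
```

```bash
python3 chk.py blue 551 -16 24.5 38; python3 - <<'E'
from h import *
go((482.9,-233.7,23,74.6))
a=cv2.imread('pics/c_blue_side.png');b=cv2.imread('pics/c_blue_top.png')
cv2.imwrite('pics/blue.png',np.hstack([cv2.resize(a[180:250,190:290],(400,280)),cv2.resize(b[140:210,195:295],(400,280))]))
E
```

```text
side cen [549.3 -14.5] rectcen [549.3 -14.3] size [25.1, 44.7] yawRect 76.6 yawMom 82.3 area 894
top z 38.1 tilt [ 0.065 -0.076]
top cen [550.8 -18.4] rectcen [550.8 -18.1] size [22.3, 36.3] yawRect 75.6 yawMom 76.0 area 680
top z 37.89 tilt [0.063 0.01 ]
t 24.0 pos [ 482.7 -232.6   89.1] rot [-1.7999e+02 -1.0000e-02  7.4680e+01] gap 44.4 F [-0.2  0.2  0.2]
shift [-1.1, 0.5, 66.1] turn [-0.0001, -0.0002, 0.0015] yaw 74.6 rows>= 2
```

View pics/blue.png

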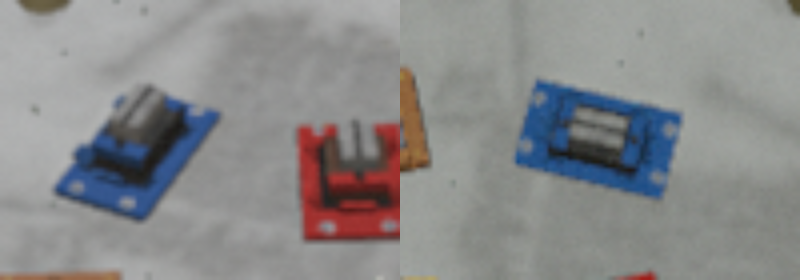

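Blue sits flat in its seat in both views (crop (135,140) and (600,138)). Now yellow.

>>> jog_arm --rows '[[[-1.1,0.5,15],[0,0,0]],[[-1.1,0.5,35],[0,0,0]],[[-1.1,0.5,52],[0,0,0]],[[-1.1,0.5,61],[0,0,0]],[[-1.1,0.5,66],[0,0,0]],[[-1.1,0.5,66],[0,0,0]],[[-1.1,0.5,66],[0,0,0]]]'

```text
time: 24.7
tool_pos: [483.0, -235.0, 23.8]
tcp_rot: [179.9, 0.0, 74.6]
ft_force: [-0.5, -0.3, -0.2]
finger_gap: 43.8
grip_force: 0.0
```

>>> jog_arm --rows '[[[0,0,0],[0,0,0]],[[0,0,0],[0,0,0]],[[0,0,0],[0,0,0]],[[0,0,0],[0,0,0]],[[0,0,0],[0,0,0]],[[0,0,0],[0,0,0]]]' --grip 0 --force 20

```text
time: 25.3
tool_pos: [483.2, -235.3, 24.2]
tcp_rot: [179.9, 0.0, 74.6]
ft_force: [-0.8, 0.5, 5.6]
finger_gap: 20.8
grip_force: 21.5
```

>>> jog_arm --rows '[[[0,0,0],[0,0,0]],[[0,0,0],[0,0,0]],[[0,0,-1],[0,0,0]],[[0,0,-3],[0,0,0]],[[0,0,-6],[0,0,0]],[[0,0,-12],[0,0,0]],[[0,0,-30],[0,0,0]],[[0,0,-55],[0,0,0]],[[0,0,-75],[0,0,0]],[[0,0,-80],[0,0,0]]]' --force 45

```text
time: 26.3
tool_pos: [484.2, -235.8, 106.3]
tcp_rot: [179.7, 0.1, 74.6]
ft_force: [0.7, -0.0, -3.8]
finger_gap: 19.8
grip_force: 44.5
```

```bash
python3 - <<'E'
from h import *
go((428,135,105,92.9))
E
```

```text
t 26.3 pos [ 484.2 -235.8  106.3] rot [1.7974e+02 7.0000e-02 7.4600e+01] gap 19.8 F [ 0.7 -0.  -3.8]
shift [342.6, -152.6, 0.2] turn [0.0044, 0.002, -0.3194] yaw 92.9 rows>= 8
```

>>> jog_arm --rows '[[[15,-7,0],[0,0,-0.03]],[[45,-20,0],[0,0,-0.08]],[[82,-37,0],[0,0,-0.14]],[[122,-54,0],[0,0,-0.2]],[[162,-72,0],[0,0,-0.26]],[[202,-90,0],[0,0,-0.3194]],[[242,-108,0],[0,0,-0.3194]],[[282,-126,0],[0,0,-0.3194]],[[315,-140,0],[0,0,-0.3194]],[[335,-149,0],[0,0,-0.3194]]]'

```text
time: 27.3
tool_pos: [425.7, 130.4, 101.8]
tcp_rot: [-179.9, -0.0, 93.1]
ft_force: [0.2, 0.3, -3.8]
finger_gap: 20.3
grip_force: 44.6
```

>>> jog_arm --rows '[[[7,-3,0],[0,0,0]],[[7,-3,0],[0,0,0]],[[7,-3,0],[0,0,0]],[[7,-3,0],[0,0,0]]]'

```text
time: 27.7
tool_pos: [424.5, 133.6, 102.9]
tcp_rot: [-180.0, 0.0, 92.8]
ft_force: [0.7, 0.0, -3.6]
finger_gap: 20.0
grip_force: 44.6
```

```bash
python3 - <<'E'
from h import *
go((428,135,35,92.9))
E
```

```text
t 27.7 pos [424.5 133.6 102.9] rot [-1.7998e+02  2.0000e-02  9.2830e+01] gap 20.0 F [ 0.7  0.  -3.6]
shift [1.3, 3.6, 67.9] turn [-0.0003, 0.0004, -0.0012] yaw 92.9 rows>= 2
```

>>> jog_arm --rows '[[[1.3,3.6,15],[0,0,0]],[[1.3,3.6,35],[0,0,0]],[[1.3,3.6,50],[0,0,0]],[[1.3,3.6,59],[0,0,0]],[[1.3,3.6,65],[0,0,0]],[[1.3,3.6,65],[0,0,0]],[[1.3,3.6,65],[0,0,0]]]'

```text
time: 28.4
tool_pos: [428.6, 135.9, 38.8]
tcp_rot: [180.0, -0.0, 92.9]
ft_force: [1.1, 1.1, -3.0]
finger_gap: 20.2
grip_force: 44.5
```

```bash
python3 - <<'E'
from h import *
snap('side','y3');im=cv2.imread('pics/y3.png');cv2.imwrite('pics/y3c.png',cv2.resize(im[200:310,210:330],None,fx=5,fy=5))
go((428,135,35,92.9))
E
```

```text
t 28.45 pos [428.8 136.1  39. ] rot [ 1.7992e+02 -1.0000e-02  9.2890e+01] gap 20.3 F [ 0.1 -0.5 -3.8]
shift [-1.0, -0.8, 4.0] turn [0.0013, -0.0002, -0.0002] yaw 92.9 rows>= 1
```

View pics/y3c.png

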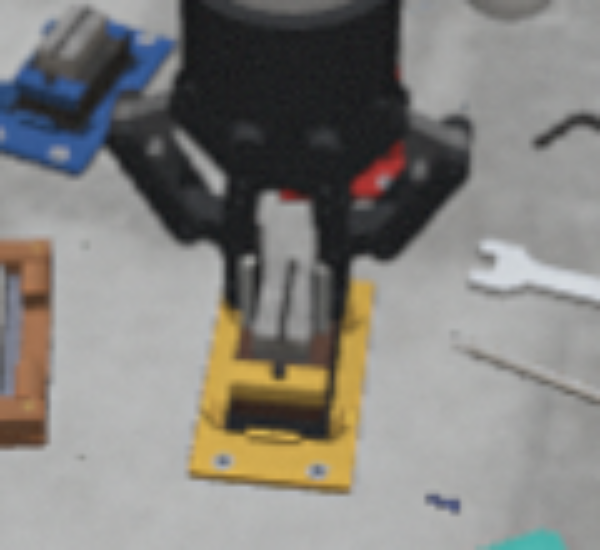

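The yellow die is level, just above its seat and aligned with it (crop (285,380)).

>>> jog_arm --rows '[[[-1,-0.5,1],[0,0,0]],[[-1,-0.5,2],[0,0,0]],[[-1,-0.5,3],[0,0,0]],[[-1,-0.5,4],[0,0,0]],[[-1,-0.5,5],[0,0,0]],[[-1,-0.5,5],[0,0,0]]]'

```text
time: 29.05
tool_pos: [427.4, 135.0, 33.0]
tcp_rot: [-180.0, 0.0, 92.9]
ft_force: [0.0, -0.5, -3.6]
finger_gap: 20.0
grip_force: 44.6
```

>>> jog_arm --rows '[[[0,0,0.5],[0,0,0]],[[0,0,1],[0,0,0]],[[0,0,1.5],[0,0,0]],[[0,0,1.5],[0,0,0]]]'

```text
time: 29.45
tool_pos: [427.7, 135.1, 32.3]
tcp_rot: [180.0, 0.0, 92.9]
ft_force: [-4.3, -0.6, 4.7]
finger_gap: 20.1
grip_force: 45.5
```

>>> jog_arm --rows '[[[0,0,0.4],[0,0,0]],[[0,0,0.4],[0,0,0]]]'

```text
time: 29.65
tool_pos: [427.7, 135.0, 32.2]
tcp_rot: [-180.0, 0.0, 92.9]
ft_force: [-7.7, -1.2, 10.4]
finger_gap: 20.2
grip_force: 46.2
```

>>> jog_arm --rows '[[[0,0,0],[0,0,0]],[[0,0,0],[0,0,0]],[[0,0,0],[0,0,0]],[[0,0,-12],[0,0,0]],[[0,0,-40],[0,0,0]],[[0,0,-80],[0,0,0]],[[0,0,-120],[0,0,0]],[[0,0,-140],[0,0,0]],[[0,0,-140],[0,0,0]]]' --grip 44

```text
time: 30.55
tool_pos: [430.2, 135.5, 176.4]
tcp_rot: [179.5, -0.1, 92.9]
ft_force: [0.8, -0.6, 0.1]
finger_gap: 44.3
grip_force: 0.0
```

>>> jog_arm --rows '[[[-40,0,0],[0,0,0]],[[-90,0,0],[0,0,0]],[[-140,0,0],[0,0,0]],[[-190,0,0],[0,0,0]],[[-240,0,0],[0,0,0]],[[-290,0,0],[0,0,0]],[[-330,0,0],[0,0,0]],[[-350,0,0],[0,0,0]],[[-350,0,0],[0,0,0]],[[-350,0,0],[0,0,0]]]'

```text
time: 31.55
tool_pos: [444.7, -214.2, 170.5]
tcp_rot: [-179.9, -0.1, 92.8]
ft_force: [-0.3, 0.0, 0.2]
finger_gap: 43.9
grip_force: 0.0
```

```bash
for a in "red 427 -13 22 34" "blue 551 -16 24.5 38" "yel 428 135 26.7 42" "gauge 554 145 18 30"; do echo $a; python3 chk.py f$a; done; python3 - <<'E'
from h import *
a=cv2.imread('pics/c_fyel_side.png');b=cv2.imread('pics/c_fyel_top.png')
cv2.imwrite('pics/fin.png',np.hstack([cv2.resize(a[190:310,170:310],(420,360)),cv2.resize(b[140:250,150:270],(380,360))]))
E
```

```text
red 427 -13 22 34
side cen [426.4 -11.4] rectcen [426.9 -12.7] size [21.4, 39.5] yawRect 98.6 yawMom 97.6 area 692
top z 34.51 tilt [ 0.002 -0.09 ]
top cen [426.4 -14.9] rectcen [426.7 -15.9] size [22.5, 34.1] yawRect 104.2 yawMom 102.6 area 616
top z 33.92 tilt [0.004 0.005]
blue 551 -16 24.5 38
side cen [549.4 -14.8] rectcen [549.4 -14.3] size [25.1, 44.6] yawRect 78.8 yawMom 82.3 area 879
top z 37.87 tilt [ 0.085 -0.078]
top cen [550.9 -18.3] rectcen [550.8 -18.1] size [22.3, 36.3] yawRect 75.6 yawMom 76.9 area 674
top z 37.75 tilt [0.056 0.013]
yel 428 135 26.7 42
side cen [428.3 136.8] rectcen [428.4 137. ] size [23.8, 49.0] yawRect 91.7 yawMom 92.5 area 976
top z 42.67 tilt [ 0.048 -0.042]
top cen [427.3 133.3] rectcen [427.9 134.6] size [23.5, 43.2] yawRect 90.3 yawMom 93.0 area 896
top z 41.91 tilt [0.042 0.054]
gauge 554 145 18 30
side cen [554.6 143.2] rectcen [554.8 140. ] size [22.1, 60.6] yawRect 100.9 yawMom 103.1 area 1000
top z 31.36 tilt [ 0.068 -0.084]
top cen [553.4 150.7] rectcen [552.5 150.2] size [24.8, 29.7] yawRect 92.9 yawMom 103.0 area 587
top z 30.78 tilt [ 0.045 -0.06 ]
```

View pics/fin.png

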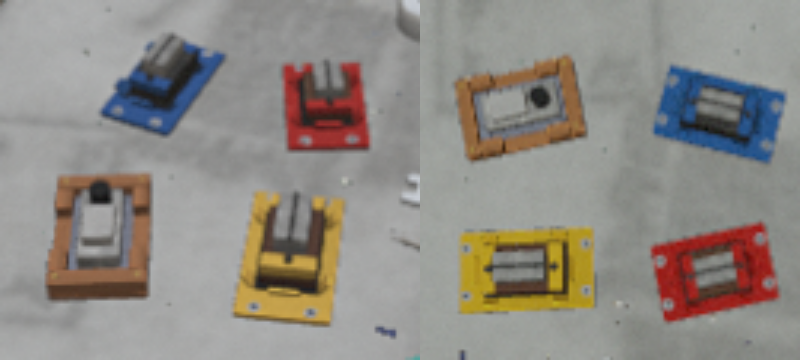

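All three dies sit flat in their own seats and the gauge lies in its case. The measured top heights of 34, 38, 42 and 30–31 mm match the expected ones, so I am handing in.

```bash
python3 -c "
from bench import r
print(r.hand_in())"
```

```text
the job is handed in; nothing more can be done
None
```

I handed the job in at about 32 s: the red, blue and yellow dies are in their own seats and the gauge is in its wooden case, all flat and about 2 mm or less off centre in the last pictures; I did not move the bottle or the counter, and the hand-in returned no verdict.

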